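Grade the ball feet from the finials with the bench sieve

ROBOT

A 6-joint arm with a two-finger parallel gripper is mounted at the origin on the work surface. World frame = base frame: x ahead of the robot, y to its left, z up, the work surface at z = 0. Lengths are in m, angles in rad, forces in N, time in s.
With the tool pointing down it reaches from about 0.25 to 0.775 m from the base axis. Payload 4 kg.
Tool frame: the origin (TCP) lies midway between the tips of the shut fingers; the grasp point (between the pads) lies 19 mm behind it; z points along the fingers, y is the direction in which the jaws open and shut (so a half turn about z gives the same grasp; the last joint's range is limited). The gripper opens to 85 mm and grips with 20 to 120 N. Pads are 22 mm wide; open, the fingers measure 114 mm over their backs; the gripper's body (76 mm by 85 mm) begins 54 mm behind the grasp point. The pads swing forward as they close: fully open they stand 13 mm farther back than shut.
Start: joints at [-1.268, 0.087, 1.371, -0, 1.684, -0.103], TCP at [0.217, -0.505, 0.231] pointing down, gripper open.
Joint ranges: [-3.1, 3.1], [-0.76, 2.03], [0.27, 2.55], [-1.08, 4.22], [0.17, 2.65], [-2.57, 2.57]. Speed limits (rad/s): [2.79, 2.79, 3.14, 3.14, 3.14, 3.14].

INTERFACE

Orientations are given as [roll, pitch, yaw] about the fixed x, y, z axes, in that order (R = Rz(yaw) Ry(pitch) Rx(roll)).
In Python, from cell import manip gives the robot as it stands. Calls block until the motion is done:
- manip.movep(position, orientation): joint-space move of the TCP to a pose.
- manip.move_l(position, max_speed=0.15, rotation=None): straight line of the TCP; rotation=None keeps the orientation; max_speed is the mean speed in m/s.
- manip.goto_joints(angles): joint-space move.
- manip.gripper_to(opening, grip_force=None): opening from 0.0 (shut) to 1.0 (fully open); grip_force is the grip in N (None keeps the last); returns when the fingers have stopped.
- manip.sleep(seconds).
- manip.ik(position, orientation): joint angles nearest the present ones, or None.
- manip.snapshot(name): name is "scene" or "side" or "wrist"; returns the picture (420x560x3 uint8, blue, green, red); there is no depth.
- manip.camera_params(name): a dict with "camera_matrix" (3x3 intrinsics, pixels), "xyz" and "orientation" of the camera in the world. Camera axes: x right, y up, looking along -z (the intrinsics and any distortion apply to the point x, -y, -z); pixel columns grow to the right and rows downward; lengths in m; the calibration is good to about 2 mm. The wrist camera is an equidistant fisheye: a pixel r from the principal point sees the ray r / f radians off the axis. A picture is of the moment at which its call begins: read the wrist's pose just before it. camera_params takes no time and is no camera call; for the wrist camera it gives the pose at the moment of the call.
A pose or a line that the arm cannot do raises manip.Unreachable and nothing moves.
- manip.job_done(): hands the job in, once; it reports no verdict.
Trained networks look in the newest picture that a camera, given by its name, has taken for a name from the list of things; names that differ only in an ending like _2 or _b are one class to them, and where a whole thing is asked for, a point or a joint stands for the part that bears it (a point fixed in the world has none). Each returns a list of dicts, best first, with "p" (0 to 1); they miss things now and then, are a little off and sometimes report something else, mostly with a low value. They report only what shows in the picture. A call takes as long as a camera call. They do not tell look-alikes from the thing itself.
- manip.regions_of(query, camera): "pixels" (420x560 bool, what is visible of it) and "at" ([column, row] in pixels, amid what is visible of it).
Readings, each from a call of its own:
- manip.read_clock(): time.
- manip.read_qpos(): joint angles.
- manip.read_joint_vel(): joint speeds.
- manip.read_joint_torque(): joint torques, N m.
- manip.read_eef_pos(): TCP position.
- manip.read_orientation(): TCP orientation.
- manip.read_force(): force on the tool from outside, world axes, zero at the start.
- manip.read_ft_torque(): the same for the moment, N m.
- manip.read_opening(): opening from 0.0 (shut) to 1.0 (fully open).
Only numpy, scipy, OpenCV 4.12 (cv2) and the standard library are available. Lean on these libraries where they do the work, as an engineer would, in place of code of your own. Each camera call takes 0.05 s, during which the arm holds its last target.

TASK

Use the red-handled bench sieve to part the balls lying in it. First raise its handle a little so that the small brass balls roll onto the slots and drop into the compartment beneath, while both large wooden balls stay in the sieve. Only then tip the sieve steeply so that the wooden balls fall into the end box, lower the sieve back to rest and let go; leave the blue-handled spare sieve alone.

Things in the scene. Friction and masses are not known exactly. Their poses are not given: they have to be found in the camera images.
- stand: fixed wooden stand of the red-handled sieve, 325 x 176 mm; origin at the centre of its underside, x from handle to end box, z up. In mm: open catch compartment, grey floor z 8, x -157 to 20, walls to z 55-60; end box, blue floor z 8, x 28 to 152, side walls to z 70, end wall to 78. The sieve's hinge lies along y at x 20, z 85
- sieve (a joint): rad the sieve is raised about its hinge: 0 at rest (floor slopes 0.1 down to the handle), stop 1.15. Aluminium tray 182 x 152 mm, walls 30 high, open at the hinge end. 80 mm of floor at the handle solid, then three 24 mm slots across. Raised 0.15 to 0.4, slowly (0.1 rad/s), the balls roll: brass drops, wood lodges in the slots until about 0.75. No catch: it sinks when let go
- sieve_handle (a point): middle of the sieve's round red handle bar, 14 mm thick, 84 long, along the stand's y; its centre is 53 mm from the sieve's back wall, brackets 72 mm apart. At rest at stand x -214, z 92 mm. It swings up on a 234 mm radius about the hinge, needs under 4 N, and can turn between the fingers, so the hand may keep pointing down
- brass_a_center (a point): centre of one of the two brass balls, 18 mm across, loose in the red-handled sieve, in its unpierced half next to the handle
- brass_b_center (a point): centre of the other of the two brass balls, 18 mm across, loose in the red-handled sieve, in its unpierced half next to the handle
- wood_a_center (a point): centre of one of the two pale wooden balls, 40 mm across, loose in the red-handled sieve, in its unpierced half next to the handle
- wood_b_center (a point): centre of the other of the two pale wooden balls, 40 mm across, loose in the red-handled sieve, in its unpierced half next to the handle
- spare_sieve_handle (a point): middle of the blue handle bar of the spare sieve, empty, narrow slots, otherwise alike, on a like stand beside the first, on either side; not to be lifted
Not all that is in view belongs to the job. Leave any green look-alike of the part that bears wood_a_center alone. What is shaped like the part that bears wood_b_center but green is not meant.

How it is judged:
By the outcome, as a careful person would: the job done as asked, in the order asked, and still so for the second after the job is handed in, with the robot touching nothing.
It also fails if it takes over 54 s, if anything falls off the work surface, if the arm or the gripper's body presses on something with over 40 N, if the wrist force passes 120 N, or if a joint passes its speed limit or range.

## Working session

There is one attempt and no reset: what is moved stays moved. The work goes in short steps, each a Python script; the robot and the scene stay as the last script left them, time stands still between calls to the robot, and variables do not carry over. Pictures are saved under pics/ and viewed, and the job is handed in when it is done.

```bash
ls; mkdir -p pics
python3 - <<'E'
from cell import manip
import cv2
for n in ["scene","side","wrist"]:
    im=manip.snapshot(n); cv2.imwrite(f"pics/a_{n}.png",im)
    p=manip.camera_params(n); print(n,p)
    for q in ["sieve_handle","spare_sieve_handle","wood_a_center","brass_a_center","sieve","stand"]:
        for r in manip.regions_of(q,n)[:4]: print(n,q,round(r["p"],2),r["at"],r["pixels"].sum())
print(manip.read_clock(),manip.read_orientation())
E
```

```text
pics
scene {'camera_matrix': array([[530.7473193 ,   0.        , 271.60489399],
       [  0.        , 530.7473193 , 217.44340949],
       [  0.        ,   0.        ,   1.        ]]), 'xyz': array([1.3202077 , 0.10033861, 1.2840449 ]), 'orientation': array([0.54659366, 0.01524274, 1.72804358])}
scene sieve_handle 0.97 [362.0, 231.5] 2479
scene wood_a_center 0.67 [304.8, 220.6] 156
scene wood_a_center 0.58 [340.1, 185.1] 133
scene wood_a_center 0.52 [346.9, 214.0] 195
scene brass_a_center 0.48 [363.8, 232.8] 2787
scene sieve 0.98 [364.1, 231.2] 2473
scene stand 0.65 [360.8, 273.0] 9259
side {'camera_matrix': array([[459.03135468,   0.        , 284.79486691],
       [  0.        , 459.03135468, 207.17736075],
       [  0.        ,   0.        ,   1.        ]]), 'xyz': array([0.37204089, 0.57491987, 0.86186694]), 'orientation': array([ 0.67170173, -0.00634993, -2.78584543])}
side sieve_handle 0.89 [234.0, 289.8] 5366
side spare_sieve_handle 0.94 [316.9, 151.4] 3615
side wood_a_center 0.86 [329.0, 302.3] 305
side wood_a_center 0.84 [265.4, 268.6] 338
side wood_a_center 0.53 [283.8, 249.2] 266
side wood_a_center 0.28 [317.2, 153.0] 4270
side brass_a_center 0.65 [262.6, 290.6] 72
side stand 0.78 [190.2, 286.5] 16142
side stand 0.32 [262.9, 288.5] 42
wrist {'camera_matrix': array([[325.1922621 ,   0.        , 274.39161818],
       [  0.        , 325.1922621 , 215.97392605],
       [  0.        ,   0.        ,   1.        ]]), 'xyz': array([ 0.29332969, -0.47266335,  0.37489191]), 'orientation': array([-3.27194530e-01,  2.73702203e-04, -1.16375645e+00])}
1.05 [3.14150496e+00 8.75868031e-06 4.05814599e-01]
```

View pics/a_scene.png

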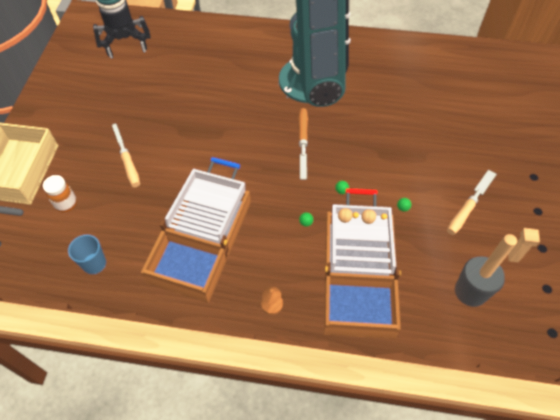

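View pics/a_side.png

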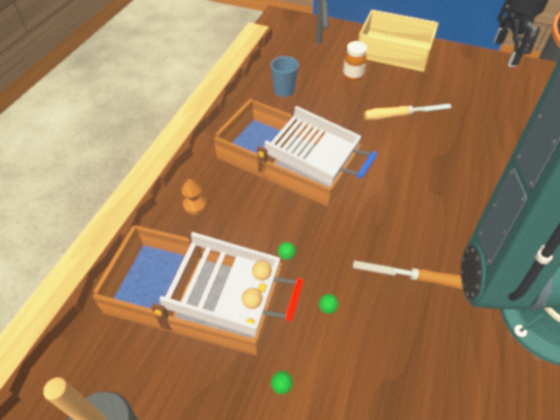

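View pics/a_wrist.png

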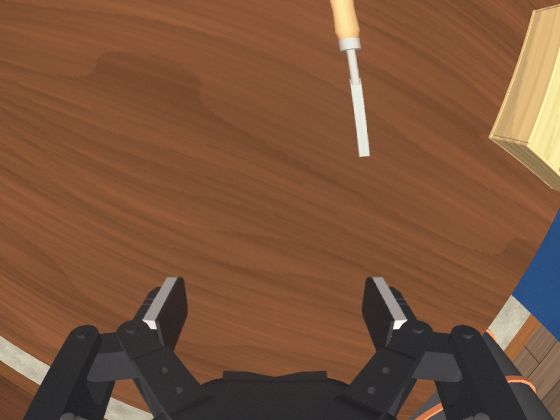

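Both cameras show the red sieve (handle at scene (362,191), side (296,299)). It has two wooden and two brass balls next to the handle, and green decoys lie around it. I'll fit the stand's pose next.

```bash
cat > h.py <<'E'
import numpy as np, cv2
from scipy.spatial.transform import Rotation as R
from scipy.optimize import least_squares
def proj(p,P):
    c=R.from_euler('xyz',p["orientation"]).inv().apply(np.atleast_2d(P)-p["xyz"])
    K=p["camera_matrix"]; return np.c_[K[0,2]+K[0,0]*c[:,0]/-c[:,2],K[1,2]+K[1,1]*-c[:,1]/-c[:,2]]
def unproj(p,uv,z):
    K=p["camera_matrix"]; d=np.array([(uv[0]-K[0,2])/K[0,0],-(uv[1]-K[1,2])/K[1,1],-1.])
    d=R.from_euler('xyz',p["orientation"]).apply(d); return p["xyz"]+d*(z-p["xyz"][2])/d[2]
E
python3 - <<'E'
from h import *
from cell import manip
obs=[]
for n in ["scene","side"]:
    im=cv2.imread(f"pics/a_{n}.png"); p=manip.camera_params(n)
    b,g,r=[im[...,i].astype(int) for i in range(3)]
    m=((r>150)&(g<70)&(b<70)).astype(np.uint8)
    k,l,s,c=cv2.connectedComponentsWithStats(m); i=1+np.argmax(s[1:,4]); ys,xs=np.where(l==i)
    (cx,cy),(w,h),a=cv2.minAreaRect(np.c_[xs,ys].astype(np.float32))
    q=np.c_[xs,ys].astype(float); mu=q.mean(0); d=np.linalg.svd(q-mu,full_matrices=False)[2][0]; t=(q-mu)@d
    print(n,mu,s[i],d,t.min(),t.max()); 
    e=[mu+d*t.min(),mu+d*t.max()]; print([unproj(p,x,.092).round(4) for x in e],unproj(p,mu,.092))
    obs.append((p,mu,e))
    x0,y0=(300,160) if n=="scene" else (80,210)
    cv2.imwrite(f"pics/b_{n}.png",cv2.resize(im[y0:y0+190,x0:x0+260],None,fx=3,fy=3,interpolation=cv2.INTER_CUBIC))
def f(v):
    P=v[:3];return np.r_[proj(obs[0][0],P)[0]-obs[0][1],proj(obs[1][0],P)[0]-obs[1][1]]
s=least_squares(f,[.5,0,.09]);print(s.x,s.fun)
E
```

```text
scene [361.56521739 191.38405797] [347 189  30   6 138] [0.99906766 0.0431718 ] -14.611389979054913 14.44791585597547
[array([0.4931, 0.1572, 0.092 ]), array([0.4857, 0.2349, 0.092 ])] [0.48940315 0.196337   0.092     ]
side [294.06545455 299.38909091] [287 279  16  42 275] [-0.27691832  0.96089346] -21.235128494271105 21.484523260082103
[array([0.4927, 0.1532, 0.092 ]), array([0.4851, 0.2396, 0.092 ])] [0.4887952  0.19746678 0.092     ]
[0.4888819  0.19672494 0.09082987] [ 0.10138483  0.10240328  0.07673882 -0.06157548]
```

```bash
sleep 1
```

```text
(no output)
```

View pics/b_scene.png

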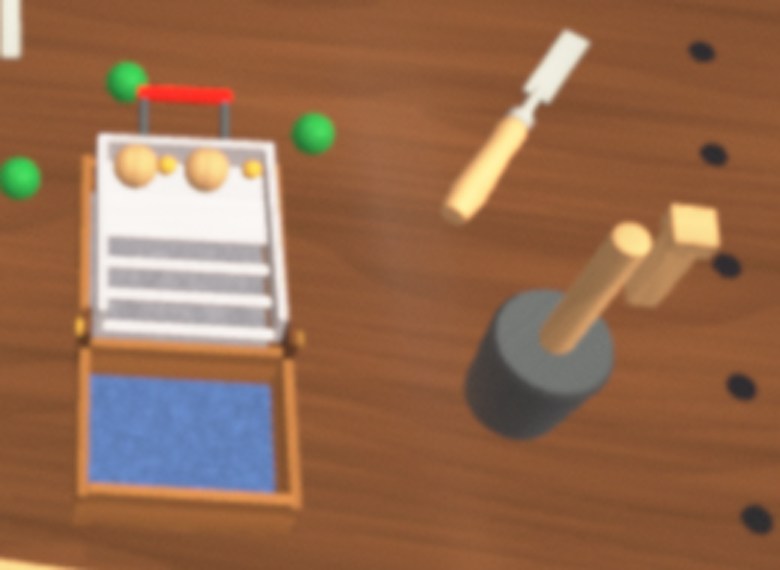

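View pics/b_side.png

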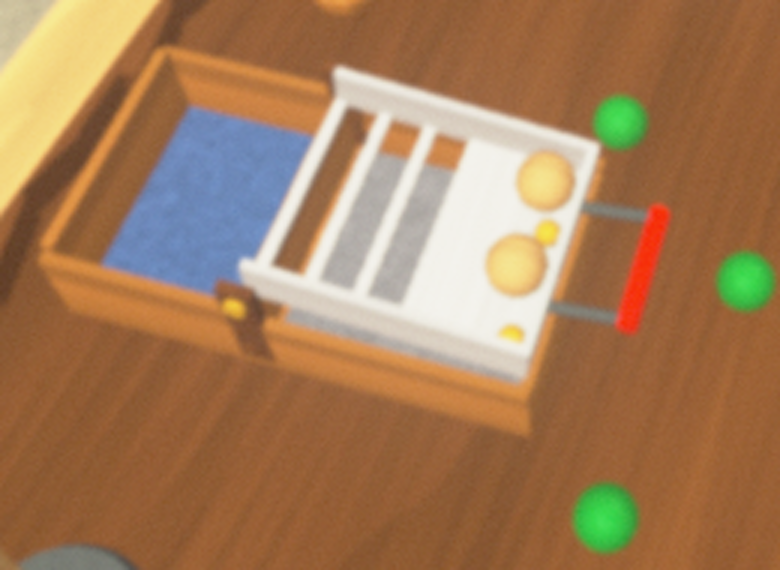

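The handle centre triangulates to about (0.489, 0.197, 0.091). I'll refine yaw from the stand's end-wall corners and check IK along the arc.

```bash
cat >> h.py <<'E'
def arc(th,H,yaw):
    a=th+np.arctan2(.007,.234); r=.2341
    hx,hy=H[0]+.234*np.cos(yaw),H[1]+.234*np.sin(yaw)
    d=r*np.cos(a); return np.array([hx-d*np.cos(yaw),hy-d*np.sin(yaw),.085+r*np.sin(a)])
E
python3 - <<'E'
from h import *
from cell import manip
ps={n:manip.camera_params(n) for n in ["scene","side"]}
# far end-wall outer top corners (crop px/3 + offset)
sc=[(300+80/3,160+492/3),(300+299/3,160+503/3)]
sd=[(80+163/3,210+50/3),(80+43/3,210+250/3)]
for n,c in (("scene",sc),("side",sd)):
    q=[unproj(ps[n],x,.078)[:2] for x in c]; mid=(q[0]+q[1])/2; d=mid-np.array([.4888,.1968])
    e=q[1]-q[0]; print(n,q,np.linalg.norm(e),"yaw axis",np.arctan2(d[1],d[0]),np.linalg.norm(d), "yaw edge",np.arctan2(-e[0],e[1]),np.arctan2(e[0],-e[1]))
for n,c in (("scene",(342,187)),("side",(287,250)),("side",(328,303)),("scene",(404,204)),("scene",(306,219)),("side",(281,383))): print(n,unproj(ps[n],c,.02))
H=[.4888,.1968]
for yaw in (.09,):
  for s in (-1,1):
    for th in (0,.4,1.0,1.1):
        p=arc(th,H,yaw)-[0,0,.019]; q=manip.ik(p,[np.pi,0,yaw+s*np.pi/2]); print(s,th,p.round(3),None if q is None else np.round(q,2))
print(manip.read_clock())
E
```

```text
scene [array([0.87060707, 0.14239648]), array([0.85365065, 0.31285039])] 0.17129522244665782 yaw axis 0.08237691729893483 0.37459914799602356 yaw edge 0.09915186116841287 -3.0424407924213805
side [array([0.86251367, 0.14993736]), array([0.84917827, 0.31155762])] 0.16216948383164326 yaw axis 0.0922260119638473 0.36861249998998596 yaw edge 0.0823242422024387 -3.0592684113873547
scene [0.43219955 0.14545917 0.02      ]
side [0.55408452 0.05580972 0.02      ]
side [0.433125   0.14572116 0.02      ]
scene [0.46469653 0.32311524 0.02      ]
scene [0.55444854 0.0562359  0.02      ]
side [0.46601993 0.32620585 0.02      ]
-1 0 [0.489 0.197 0.073] None
-1 0.4 [0.51  0.199 0.164] None
-1 1.0 [0.602 0.207 0.267] None
-1 1.1 [0.622 0.209 0.278] None
1 0 [0.489 0.197 0.073] [ 0.28  0.12  1.65 -0.    1.37  0.19]
1 0.4 [0.51  0.199 0.164] [ 0.27  0.1   1.49 -0.    1.55  0.18]
1 1.0 [0.602 0.207 0.267] [ 0.24  0.28  1.08 -0.    1.78  0.15]
1 1.1 [0.622 0.209 0.278] [ 0.24  0.33  0.99 -0.    1.82  0.15]
1.05
```

Yaw is about 0.088, and the decoys lie on the table clear of the fingers. Now I'll grasp the handle.

Run:
```python
from h import *
from cell import manip
H=[.4888,.1968];yaw=.088;o=[np.pi,0,yaw+np.pi/2]
p=arc(0,H,yaw)-[0,0,.019]
manip.movep(p+[0,0,.13],o); manip.gripper_to(.45)
print(manip.read_clock(),manip.read_opening())
manip.move_l(p+[0,0,.002],.12)
print(manip.read_force(),manip.read_clock())
manip.gripper_to(0,25)
print(manip.read_opening(),manip.read_force(),manip.read_eef_pos(),p,manip.read_clock())
for n in ["side","wrist"]: cv2.imwrite(f"pics/c_{n}.png",manip.snapshot(n))
```

```text
4.2333 0.4507698126210264
[0.57188418 0.12363845 0.38073066] 5.45
0.15223442005891313 [-0.87388564 -0.54473585  3.4313572 ] [0.4893771  0.19696769 0.07599414] [0.48880466 0.19680041 0.07299986] 5.7833
```

View pics/c_side.png

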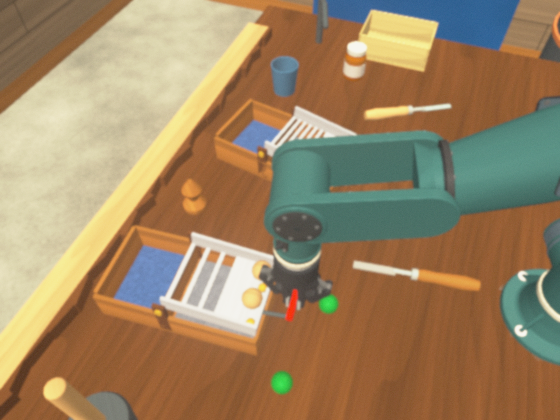

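View pics/c_wrist.png

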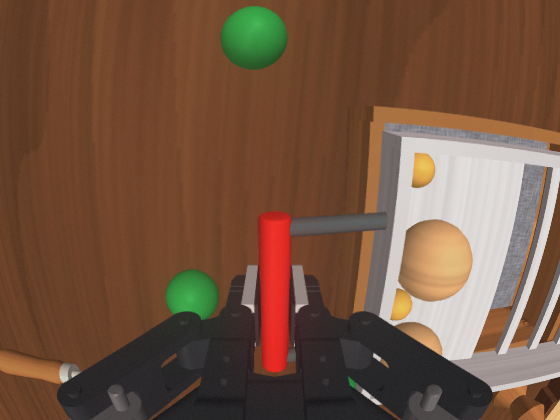

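The grip on the bar is good: opening 13 mm, bar at wrist (275,290), and the balls show on the right. I'll raise it slowly to 0.32 and watch.

```bash
cat >> h.py <<'E'
H=[.4892,.1969];yaw=.088
def swing(manip,ths,w):
    for th in ths:
        manip.move_l(arc(th,H,yaw)-[0,0,.0165],w*.234)
E
python3 - <<'E'
from h import *
from cell import manip
ims=[]
for i,ths in enumerate([(.06,.12),(.18,),(.24,),(.3,)]):
    swing(manip,ths,.09)
    ims.append(np.vstack([manip.snapshot("wrist"),manip.snapshot("side")]))
    print(ths[-1],manip.read_clock(),manip.read_force().round(2),manip.read_opening())
manip.sleep(.8)
cv2.imwrite("pics/d1.png",cv2.resize(np.hstack(ims[:]),None,fx=.357,fy=.357,interpolation=cv2.INTER_AREA))
cv2.imwrite("pics/d2.png",manip.snapshot("wrist"));cv2.imwrite("pics/d3.png",manip.snapshot("side"))
print(manip.read_clock())
E
```

```text
0.12 7.6417 [ 2.32  1.23 -3.2 ] 0.15009543759168517
0.18 8.5583 [-0.97  0.95 -2.92] 0.15136254168075958
0.24 9.475 [-5.1  -0.01 -0.38] 0.15244347285769633
0.3 10.3917 [-7.32  0.81  0.44] 0.15087224112414185
11.2917
```

View pics/d1.png

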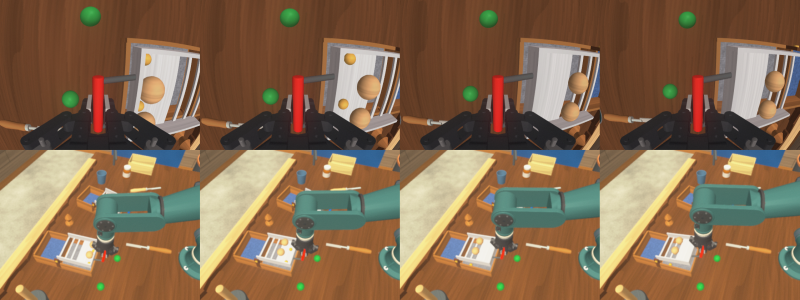

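View pics/d2.png

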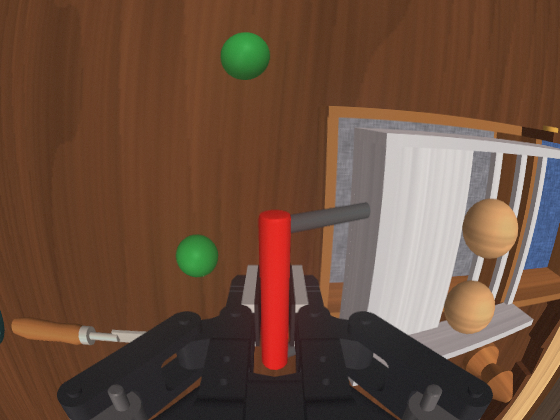

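View pics/d3.png

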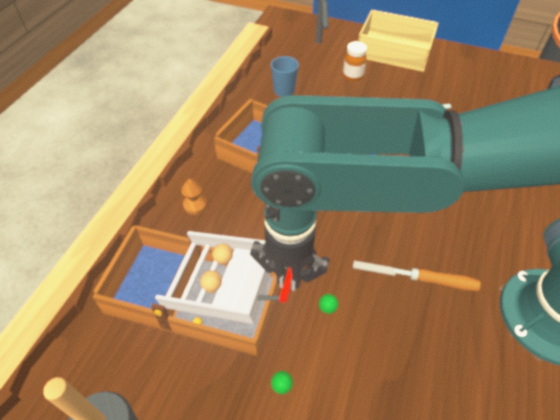

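The wood lodged in the first slot (side (222,253), (210,280)). One brass shows in the compartment at side (197,321), so I'll zoom in to look for the second.

Run:
```python
from h import *
from cell import manip
a=cv2.imread("pics/d3.png")[220:360,90:290]; im=manip.snapshot("scene"); b=im[170:310,310:430]
cv2.imwrite("pics/e.png",np.hstack([cv2.resize(a,None,fx=2.5,fy=4,interpolation=cv2.INTER_CUBIC)[:, :500],cv2.resize(b,(300,560))]))
for c in ("scene","side"):
  if c=="side": manip.snapshot(c)
  print([(r["at"],round(r["p"],2),r["pixels"].sum()) for r in manip.regions_of("brass_a_center",c)])
```

```text
[]
[]
```

View pics/e.png

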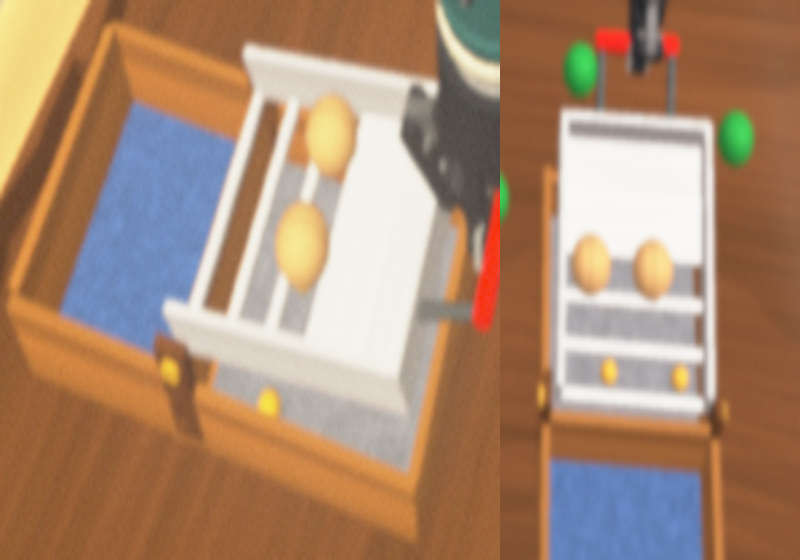

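Run:
```python
from h import *
from cell import manip
a=manip.camera_params("scene");s=manip.camera_params("side")
for uv in ((354,262.5),(382,264)):
  for z in (.017,.1):
    P=unproj(a,uv,z); hx=np.array(H)+.234*np.array([np.cos(yaw),np.sin(yaw)]); d=P[:2]-hx
    print(z,P.round(3),"stand x",.02+d@[np.cos(yaw),np.sin(yaw)],"y",d@[-np.sin(yaw),np.cos(yaw)],"side",proj(s,P))
```

```text
0.017 [0.668 0.198 0.017] stand x -0.03614179695074167 y -0.01413335296903816 side [[211.24145729 289.02794652]]
0.1 [0.71  0.192 0.1  ] stand x 0.005877345576451993 y -0.024292711671116726 side [[187.74715088 258.7351015 ]]
0.017 [0.661 0.272 0.017] stand x -0.03626664489830686 y 0.05952090911055209 side [[197.74170727 321.39233625]]
0.1 [0.704 0.261 0.1  ] stand x 0.0057606760127856295 y 0.04453669871624906 side [[173.25775077 289.25508926]]
```

Both brass balls are on the compartment floor. One matches its predicted side pixel (197.7,321.4) exactly, and the other is behind a wooden ball, as predicted. Now the steep tip.

Run:
```python
from h import *
from cell import manip
ims=[]
for ths in [(.4,),(.5,),(.6,),(.7,),(.8,),(.9,),(1.0,),(1.06,)]:
    swing(manip,ths,.14)
    f=manip.read_force(); print(ths[-1],round(manip.read_clock(),2),f.round(1),round(manip.read_opening(),3))
    if ths[0]>.75: ims.append(manip.snapshot("scene")[160:340,300:430])
    if np.linalg.norm(f)>35: break
manip.sleep(.8); ims.append(manip.snapshot("scene")[160:340,300:430])
cv2.imwrite("pics/f.png",cv2.resize(np.hstack(ims),(800,int(800*180/(130*len(ims))))))
im=manip.snapshot("side");cv2.imwrite("pics/f2.png",im)
cv2.imwrite("pics/f3.png",cv2.resize(ims[-1],None,fx=3,fy=3,interpolation=cv2.INTER_CUBIC))
print(manip.read_clock())
```

```text
0.4 12.36 [-9.1  0.   0.4] 0.147
0.5 13.22 [-10.4  -0.    3.4] 0.154
0.6 14.09 [-11.8  -0.8   5.5] 0.151
0.7 14.96 [-12.1  -1.5   8.4] 0.157
0.8 15.82 [-13.2  -0.8  10.7] 0.147
0.9 16.74 [-10.8  -0.1   9.9] 0.15
1.0 17.66 [-6.8  0.3  9.8] 0.148
1.06 18.28 [-6.1  1.1  7.7] 0.148
19.2333
```

View pics/f.png

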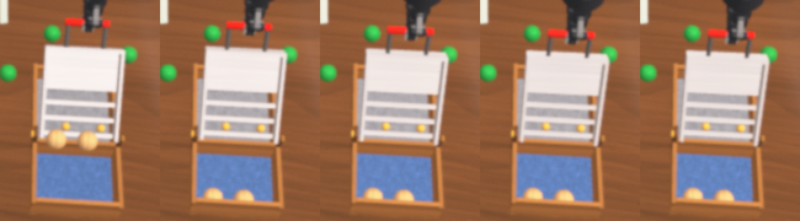

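View pics/f2.png

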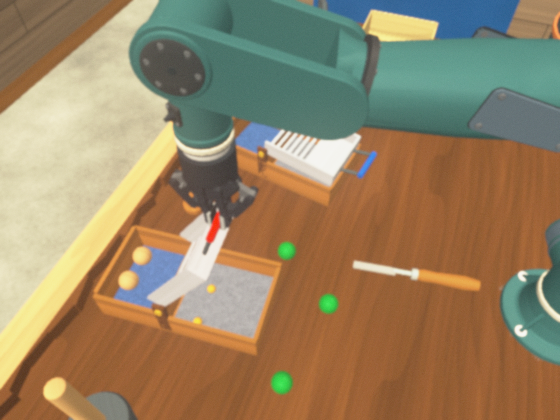

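View pics/f3.png

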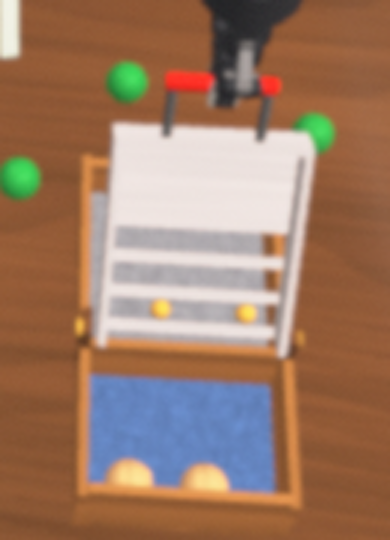

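Both wooden balls are in the end box (side (142,256), (128,281)), and both brass balls are in the compartment (side (211,288), (197,321)). I'll lower the sieve and release.

Run:
```python
from h import *
from cell import manip
for th in np.r_[np.arange(.95,.1,-.1),.0]:
    swing(manip,(th,),.2 if th>.15 else .1)
f=manip.read_force(); print(round(manip.read_clock(),2),f.round(1),manip.read_eef_pos())
# ease down until the stand takes load
p=manip.read_eef_pos()
for k in range(4):
    if manip.read_force()[2]>1.5: break
    p=p-[0,0,.001]; manip.move_l(p,.01)
print(manip.read_force().round(1),manip.read_eef_pos())
manip.gripper_to(.4)
e=manip.read_eef_pos(); print(manip.read_opening(),manip.read_force().round(1))
manip.move_l(e+[0,0,.14],.1)
manip.movep([.35,.0,.3],[np.pi,0,yaw+np.pi/2])
manip.sleep(.3)
print(manip.read_clock(),manip.read_force().round(1))
for n in ("scene","side"): cv2.imwrite(f"pics/g_{n}.png",manip.snapshot(n))
```

```text
26.78 [-0.9  1.3 -0.8] [0.48947613 0.19693335 0.07573533]
[-2.5 -0.2  2. ] [0.48937838 0.19691162 0.07298955]
0.40115124074400427 [ 0.2 -0.3 -0.6]
30.7333 [-0.6  0.5  0.1]
```

View pics/g_side.png

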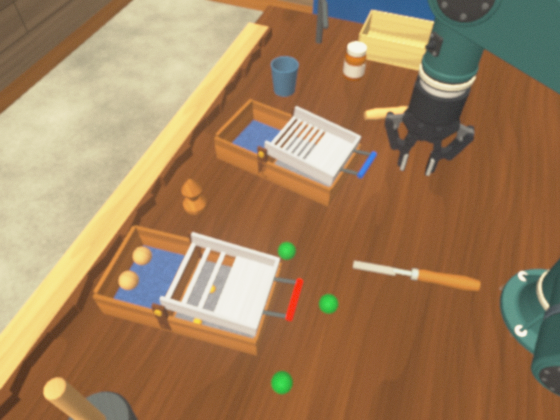

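View pics/g_scene.png

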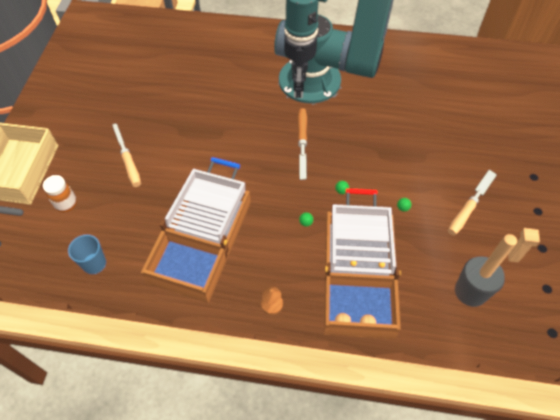

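The sieve is back at rest with its handle at scene (362,191), where it started. The wood is in the end box, the brass is in the compartment, and the arm is clear.

```bash
python3 -c "
from cell import manip
manip.job_done()"
```

```text
the job is handed in; nothing more can be done
```

The job is done and handed in at about 31 s of the 54 s allowed.

- **Sorting:** I raised the red sieve slowly to 0.30 rad. Both brass balls dropped into the compartment while both wooden balls stayed lodged in the first slot. I checked this in the pictures before going on. Then I tipped it to 1.06 rad, and both wooden balls rolled into the end box at about 0.8–0.9 rad.
- **Finish:** I lowered the sieve to rest, let go and moved the arm clear. The last pictures show the handle back at its starting pixel. Both brass balls are in the compartment and both wooden balls in the end box. The blue spare sieve and the green balls have not moved.
- **Checks that disagreed or failed:**
  - The network found no brass balls in its mid-lift check. I confirmed them by eye and by matching positions between the two cameras.
  - The wrist force reached about 17 N during the tip, likely from a small error in my estimate of the handle's arc. That is well under the 120 N limit.

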